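# Release the latched lid of the cake case

## Robot

A 7-joint arm with a two-finger parallel gripper is mounted at the origin on the work surface. World frame = base frame: x ahead of the robot, y to its left, z up, the work surface at z = 0. Lengths are in mm, angles in rad, forces in N, time in s.
With the tool pointing down it reaches from about 400 to 900 mm from the base axis. Payload 5.6 kg.
Tool frame: the origin (TCP) lies midway between the tips of the shut fingers; the grasp point (between the pads) lies 19 mm behind it; z points along the fingers, y is the line along which they close (so a half turn about z gives the same grasp; the last joint's range is limited). The gripper opens to 92 mm and grips with 3 to 60 N. Pads are 20 mm wide; open, the fingers measure 128 mm over their backs; the gripper's body (75 mm by 189 mm) begins 69 mm behind the grasp point.
Start: joints at [-1.301, 0.468, -0.012, 1.603, 0.006, 1.071, -0.056], TCP at [200.062, 618.453, 214.592] pointing down, gripper open.
Joint ranges: [-2.53, 2.53], [-0.31, 2.02], [-1.57, 1.55], [0.28, 2.44], [-1.29, 4.43], [0.15, 1.84], [-2.92, 2.92]. Speed limits (rad/s): [2.57, 2.57, 3.14, 3.14, 3.14, 3.14, 3.14].

## Interface

Orientations are given as a rotation vector (axis times angle).
In Python, from cell import robot, grip, kin, viewer gives the robot as it stands. Calls block until the motion is done:
- robot.movep(position, orientation): joint-space move of the TCP to a pose.
- robot.servo_line(position, feed=150, rotation=None): straight line of the TCP; rotation=None keeps the orientation; feed is the mean speed in mm/s.
- robot.goto_joints(angles): joint-space move.
- grip(opening, newtons=None): opening from 0.0 (shut) to 1.0 (fully open); newtons is the grip in N (None keeps the last); returns when the fingers have stopped.
- robot.hold(seconds).
- kin.ik(position, orientation): joint angles nearest the present ones, or None.
- robot.observe(): the state.
- viewer.read_camera(name): name is "scene" or "top"; returns the picture (480x640x3 uint8, red, green, blue); there is no depth.
- viewer.camera_info(name): a dict with "camera_matrix" (3x3 intrinsics, pixels), "R" (3x3) and "t" (3): a world point X has camera coordinates R X + t. Camera axes: x right, y down, z forward; pixel columns grow to the right and rows downward; lengths in mm; the calibration is good to about 2 mm. A picture is of the moment at which its call begins. camera_info takes no time and is no camera call.
A pose or a line that the arm cannot do raises robot.IKError and nothing moves.
- robot.job_done(): hands the job in; it is judged then, once.
Trained networks look in the newest picture that a camera, given by its name, has taken for a name from the list of things; names that differ only in an ending like _2 or _b are one class to them, and where a whole thing is asked for, a point or a joint stands for the part that bears it (a point fixed in the world has none). Each returns a list of dicts, best first, with "confidence" (0 to 1); they miss things now and then, are a little off and sometimes report something else, mostly with a low value. They report only what shows in the picture. A call takes as long as a camera call.
- viewer.silhouettes(name, camera): "mask" (480x640 bool, what is visible of it).
- viewer.pinpoint(name, camera): "at" ([x, y, z] in mm, in the coordinates of the camera as it stood for that picture, good to about 4 mm: a listed point, or the origin of a listed thing).
The state is a dict: "t": time; "joints": joint angles; "joint_velocities": joint speeds; "joint_torque": joint torques, N m; "tcp_pos": TCP position; "tcp_rot": TCP orientation; "contact_force": force on the tool from outside, world axes, zero at the start; "wrist_torque": the same for the moment, N m; "grip_width": opening from 0.0 (shut) to 1.0 (fully open); "grip_force": force on a finger pad.
Only numpy, scipy, OpenCV 4.12 (cv2) and the standard library are available. Lean on these libraries where they do the work, as an engineer would, in place of code of your own. Each camera call takes 0.05 s, during which the arm holds its last target. There are 200 camera calls.

## Task

Two low steel display cases stand side by side on the pastry counter. A customer wants the whole round cake: on the front sill of the case that holds it, turn the black latch knob a full quarter turn clockwise (seen from above) so that the clear lid is freed and springs open, then let go and move clear. Leave the other case, with the small dessert jars in it, latched shut.

Things in the scene. Friction and masses are not known exactly. Their poses are not given: they have to be found in the camera images.
- cake_latch_grip (a point): Latch knob of the case holding the whole round cake (140 mm): a point on its upright axis 36 mm above the sill (sill 125 mm above the table). Black bar 42 mm long (y), 14 mm thick (x: grip across this), 16 to 52 mm above the sill. Axes turn with the knob: z up, x along its steel tongue. A loose price card 34 mm wide, 44 mm tall stands on the sill 95 mm left of the knob as the robot sees it.
- cake_latch (a joint): Turn of that knob (rad), clockwise from above: 0 latched, tongue pointing away from the robot over the lid's front edge; 1.57 fully turned, at a stop. Starts at 0 to 0.12. Friction about 0.06 N m, no spring. Tongue: 12 mm wide, 9 to 14 mm above the sill, reaching 78 mm from the axis; the lid's edge begins at 60 mm. It clears the lid at about 0.8.
- cake_lid_edge (a point): Middle of the front edge of the cake case's clear lid, on its top face: 134 mm above the table when shut, about 267 mm when open (40 degrees). The lid is 210 mm from here to its hinge on the far side, 222 mm wide, 7 mm thick, aluminium rim. Only the tongue holds it down; once freed, a spring lifts it in one to two seconds and keeps it open, this edge moving up and away from the knob.
- jar_latch (a joint): Turn of the like knob on the other case (rad), to be left alone: 0 latched; starts at 0 to 0.12. That case, 240 mm wide, is built the same but holds nine small jars with white lids. The two cases may change places, left or right, and are turned by up to 9 degrees.

How it is judged (in metres and radians):
At the end, for the whole second after the job is handed in: The cake case's latch is turned clockwise to within about 18 degrees of its quarter-turn stop (above 1.25 rad), its lid has sprung open and stays open (front edge more than 225 mm above the table), and the jar case's latch is still latched (below 0.3 rad) (value of joint cake_latch above 1.25 rad and height (world z) of cake_lid_edge above 0.225 m and value of joint jar_latch below 0.3 rad); the robot touches nothing.
It fails at once if the jar case's latch is turned (value of joint jar_latch above 0.3 rad).
It also fails if it takes over 38 s, if anything falls off the work surface, if the arm or the gripper's body presses on something with over 40 N, if the wrist force passes 120 N, or if a joint passes its speed limit or range.

## Working session

There is one attempt and no reset: what is moved stays moved. The work goes in short steps, each a Python script; the robot and the scene stay as the last script left them, time stands still between calls to the robot, and variables do not carry over. Pictures are saved under pics/ and viewed, at most 10 in all, crops included, and the job is handed in when it is done.

```bash
mkdir -p pics; ls; python3 - <<'E'
from cell import robot, grip, kin, viewer
import cv2, numpy as np
for c in ("scene","top"):
    im=viewer.read_camera(c); cv2.imwrite(f"pics/{c}0.png",im[:,:,::-1])
    I=viewer.camera_info(c); R=np.array(I["R"]);t=np.array(I["t"])
    print(c,I["camera_matrix"],(-R.T@t).round())
    for n in ("cake_latch_grip","cake_lid_edge","jar_latch"):
        for d in viewer.pinpoint(n,c)[:3]: print(n,round(d["confidence"],2),(R.T@(np.array(d["at"])-t)).round(1))
    
o=robot.observe();print(o["t"],o["tcp_pos"],o["tcp_rot"],o["contact_force"])
E
```

```text
pics
scene [[437.40465599   0.         308.74821839]
 [  0.         437.40465599 245.9649426 ]
 [  0.           0.           1.        ]] [861.  52. 734.]
cake_latch_grip 0.59 [ 457.2 -190.8  163.6]
cake_latch_grip 0.16 [ 514.5 -198.5  133. ]
cake_lid_edge 0.86 [ 513.2 -195.2  132.9]Traceback (most recent call last):
  File "<stdin>", line 8, in <module>
ValueError: it knows: cake_latch_grip, cake_lid_edge
```

```bash
python3 - <<'E'
from cell import robot, grip, kin, viewer
import cv2, numpy as np
c="top"
im=viewer.read_camera(c); cv2.imwrite(f"pics/{c}0.png",im[:,:,::-1])
I=viewer.camera_info(c); R=np.array(I["R"]);t=np.array(I["t"])
print(c,I["camera_matrix"],(-R.T@t).round())
for n in ("cake_latch_grip","cake_lid_edge"):
    for d in viewer.pinpoint(n,c)[:3]: print(n,round(d["confidence"],2),(R.T@(np.array(d["at"])-t)).round(1))
o=robot.observe();print(o["t"],o["tcp_pos"],o["tcp_rot"],o["contact_force"])
for c in ("scene","top"):
    I=viewer.camera_info(c)
    for P in ([457,-191,161],[457,-191,125]):
        q=np.array(I["camera_matrix"])@(np.array(I["R"])@P+I["t"]);print(c,P,q[:2]/q[2])
E
```

```text
top [[482.23071715   0.         327.64960323]
 [  0.         482.23071715 247.79231308]
 [  0.           0.           1.        ]] [453.  11. 972.]
cake_latch_grip 0.7 [ 459.8 -193.1  162.4]
cake_lid_edge 0.7 [ 514.3 -197.5  133.7]
0.3 [199.96457619 618.3037605  214.27736761] [-4.89326922e-01 -3.10322109e+00  8.49740050e-04] [-0.25970298 -0.02332768 -0.47745921]
scene [457, -191, 161] [199.33104122 174.13855316]
scene [457, -191, 125] [204.13267605 187.11355999]
top [457, -191, 161] [440.39702841 298.13755106]
top [457, -191, 125] [435.30243734 298.30152617]
```

View pics/scene0.png

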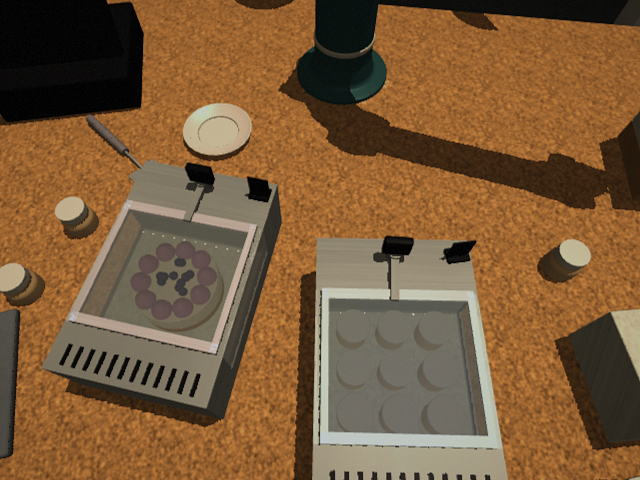

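View pics/top0.png

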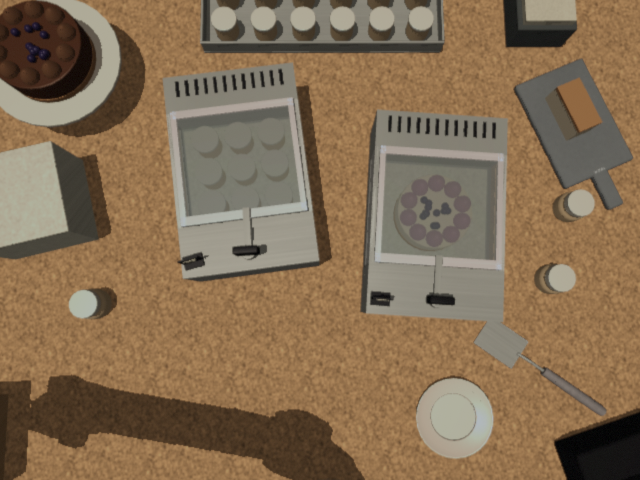

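The cake case is on the robot's right. In the top view its knob is at about (440,300), its tongue tip at (438,257) and its card at (381,298). The jar case's knob is at (246,250). Next I'll refine the position and yaw and check the IK at both ends of the turn.

```bash
cat > h.py <<'E'
from cell import robot, grip, kin, viewer
import cv2, numpy as np
from scipy.spatial.transform import Rotation as Ro
def rv(a):  # tool down, tool y along world heading a
    y=np.array([np.cos(a),np.sin(a),0]);z=np.array([0,0,-1.]);x=np.cross(y,z)
    return Ro.from_matrix(np.c_[x,y,z]).as_rotvec()
def back(c,px,z):
    I=viewer.camera_info(c);R=np.array(I["R"]);C=-R.T@I["t"]
    d=R.T@np.linalg.solve(np.array(I["camera_matrix"]),[*px,1]); return C+d*(z-C[2])/d[2]
E
python3 - <<'E'
from h import *
im=cv2.imread("pics/top0.png"); g=im.max(2)
for c,(x0,y0,x1,y1) in {"top":(415,285,465,312),"scene":(180,158,222,190)}.items():
    g=cv2.imread(f"pics/{c}0.png").max(2)[y0:y1,x0:x1]
    n,l,s,ce=cv2.connectedComponentsWithStats((g<45).astype(np.uint8)); k=1+np.argmax(s[1:,4])
    p=ce[k]+[x0,y0]; print(c,s[k],p,back(c,p,160))
a=[back("top",p,134) for p in ((373,261),(503,268))]; v=a[1]-a[0]; print("lid edge",a,np.degrees(np.arctan2(v[0],-v[1])))
b,t=back("top",(435.5,286),139),back("top",(438,258),139);print("tongue",t,np.degrees(np.arctan2(*(t-b)[1::-1])))
for a0 in (-0.06,-0.06+np.pi):
  for z in (147,260):
    for d in (0,-.75,-1.5):
        q=kin.ik([458,-192,z],rv(a0+d)); print(a0,z,d,None if q is None else np.round(q,2))
cv2.imwrite("pics/crop.png",cv2.resize(im[240:325,360:515],None,fx=5,fy=5,interpolation=cv2.INTER_CUBIC))
E
```

```text
top [ 12  10  27  10 216] [439.76851852 299.37037037] [ 454.95679957 -190.11178658  160.        ]
scene [  5   5  30  27 516] [200.42054264 174.84689922] [ 457.43009822 -189.29151922  160.        ]
lid edge [array([522.93396501, -82.01785716, 134.        ]), array([ 508.3793274 , -309.72144716,  134.        ])] -3.657326518105319
tongue [ 526.62965456 -194.90231119  139.        ] -7.200765496123
-0.06 147 0 [-0.36  0.38  0.85  2.07 -0.38  0.85  0.65]
-0.06 147 -0.75 [-0.39  0.39  0.89  2.08 -0.41  0.85 -0.08]
-0.06 147 -1.5 [-0.42  0.41  0.92  2.08 -0.43  0.86 -0.81]
-0.06 260 0 [-0.51  0.2   0.97  1.96 -0.19  1.07  0.48]
-0.06 260 -0.75 [-0.53  0.21  0.99  1.97 -0.2   1.07 -0.26]
-0.06 260 -1.5 [-0.62  0.24  1.11  1.97 -0.24  1.08 -0.96]
3.081592653589793 147 0 [-0.66  0.68  1.36  2.09 -0.79  1.05 -2.09]
3.081592653589793 147 -0.75 [ 1.05  0.46 -0.89  1.99  0.46  0.9   2.26]
3.081592653589793 147 -1.5 [-0.31  0.36  0.77  2.07 -0.34  0.84  2.25]
3.081592653589793 260 0 [-0.77  0.38  1.39  1.97 -0.41  1.13 -2.42]
3.081592653589793 260 -0.75 [-0.53  0.21  1.    1.97 -0.2   1.07  2.88]
3.081592653589793 260 -1.5 [-0.52  0.2   0.99  1.97 -0.19  1.07  2.13]
```

View pics/crop.png

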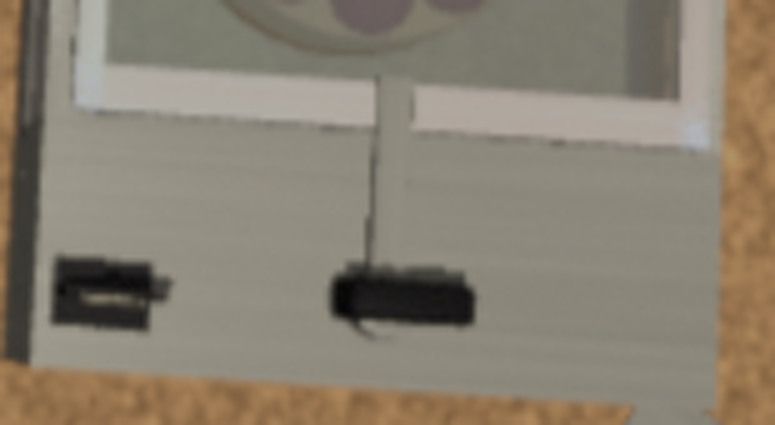

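Edge minus 60 mm, both pinpoints and the blobs all agree: the knob is at (457,-191), with its tongue heading about -0.08 rad. Moving above it now.

```bash
python3 - <<'E'
from h import *
grip(0.65,25)
robot.servo_line([200,618,330],feed=150)
q=list(robot.observe()["joints"]); q[0]=0.39; robot.goto_joints(q)
robot.movep([457,-191,290],rv(-0.08))
robot.servo_line([457,-191,200],feed=120)
o=robot.observe(); print(o["t"],o["tcp_pos"],np.round(o["joints"],2),o["contact_force"],o["grip_width"])
for z,d in ((147,0),(147,-1.5),(270,-1.5)):
    print(np.round(kin.ik([457,-191,z],rv(-.08+d)),2))
cv2.imwrite("pics/s1.png",viewer.read_camera("scene")[100:300,100:340,::-1].repeat(3,0).repeat(3,1))
E
```

```text
6.825 [ 457.68063525 -191.24956033  200.49318063] [ 0.42  0.23 -0.1   1.98  0.03  0.93  0.22] [0.39041097 0.0581805  0.26121432] 0.6494302524180593
[ 0.41  0.3  -0.1   2.03  0.04  0.81  0.21]
[ 0.22  0.3   0.12  2.04 -0.05  0.81 -1.2 ]
[ 0.25  0.14  0.09  1.92 -0.01  1.08 -1.24]
```

View pics/s1.png

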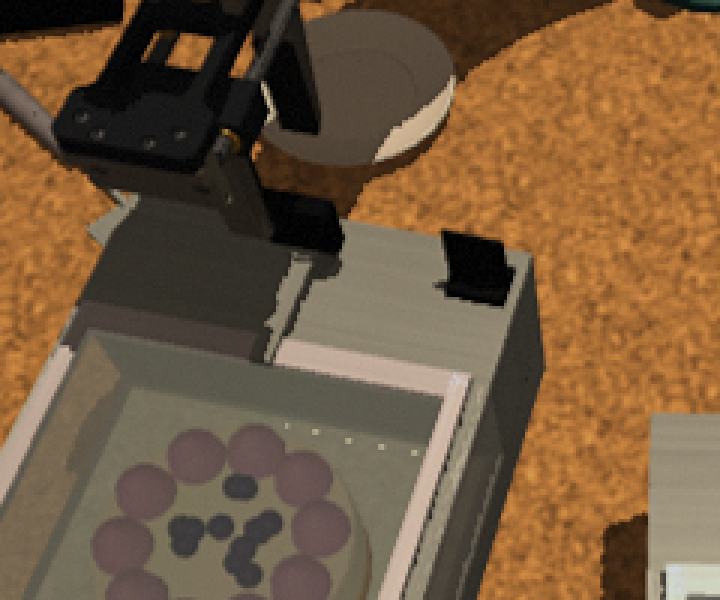

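The crop shows the open fingers hanging above and on either side of the knob (about 310,220), with the card clear at (475,265). Lowering, gripping and turning, with checks in between.

```bash
python3 - <<'E'
from h import *
robot.servo_line([457,-191,148],feed=60)
o=robot.observe(); print(o["contact_force"])
if np.abs(o["contact_force"]).max()<8:
    grip(0.0,20)
    o=robot.observe(); print(o["t"],o["grip_width"]*92,o["grip_force"],o["contact_force"],o["tcp_pos"])
    if o["grip_width"]*92>9:
        q=np.array(o["joints"])
        for d in (-.35,-.65,-1.5):
            q2=q.copy(); q2[6]+=d; robot.goto_joints(q2)
            o=robot.observe(); print(round(o["t"],2),round(o["joints"][6]-q[6],3),o["contact_force"].round(1) ,np.round(o["wrist_torque"],2),o["grip_width"]*92)
    cv2.imwrite("pics/s2.png",viewer.read_camera("scene")[:,:,::-1])
E
```

```text
[-0.33788404 -0.12206081  0.72775795]
8.6417 13.934564535416172 19.995724260807037 [-5.14384333  1.51719521  5.32041308] [ 454.98876799 -190.83564491  147.8330281 ]
9.07 -0.347 [-1.5  0.3  1.5] [-0.06  0.17 -0.14] 13.644137437987045
9.46 -0.645 [-1.3 -0.   2. ] [ 0.04  0.27 -0.19] 13.904886989711104
10.28 -1.497 [-2.3  0.7  2.5] [ 0.16  0.39 -0.04] 13.718802699187949
```

View pics/s2.png

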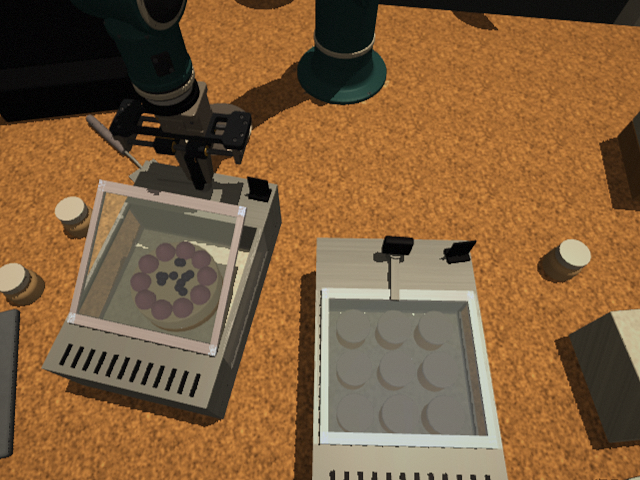

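The lid is lifting at (170,195) and the knob has turned. Releasing and moving clear.

```bash
python3 - <<'E'
from h import *
robot.hold(1.2)
grip(0.45)
o=robot.observe(); print(o["t"],o["grip_width"],o["contact_force"],o["tcp_pos"])
p=o["tcp_pos"]
robot.servo_line([p[0],p[1],215],feed=80)
robot.servo_line([p[0]-45,p[1]+20,300],feed=100)
q=list(robot.observe()["joints"]); q[0]-=0.5; robot.goto_joints(q)
robot.hold(.3)
for c in ("scene","top"):
    im=viewer.read_camera(c)
    I=viewer.camera_info(c); R=np.array(I["R"]);t=np.array(I["t"])
    for n in ("cake_latch_grip","cake_lid_edge"):
        for d in viewer.pinpoint(n,c)[:2]: print(c,n,round(d["confidence"],2),(R.T@(np.array(d["at"])-t)).round(1))
    cv2.imwrite(f"pics/{c}3.png",im[:,:,::-1])
o=robot.observe(); print(o["t"],o["contact_force"],o["tcp_pos"])
E
```

```text
12.1083 0.44825984976727196 [ 0.32900224 -0.28324533  0.20578188] [ 455.05926496 -190.8788041   147.81540183]
scene cake_latch_grip 0.74 [ 456.2 -191.6  163.3]
scene cake_lid_edge 0.84 [ 565.7 -201.6  269.2]
top cake_latch_grip 0.7 [ 454.7 -189.8  161.2]
top cake_lid_edge 0.94 [ 569.  -201.3  267.4]
15.7167 [-0.26828356  0.46446751 -0.74110145] [441.68280124  46.45266991 299.48956896]
```

View pics/top3.png

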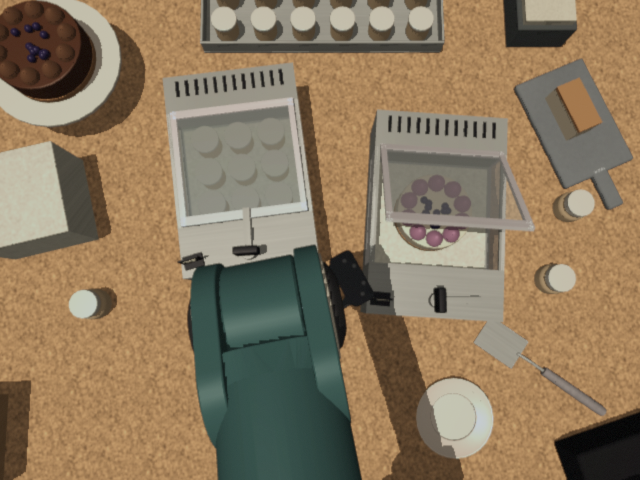

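View pics/scene3.png

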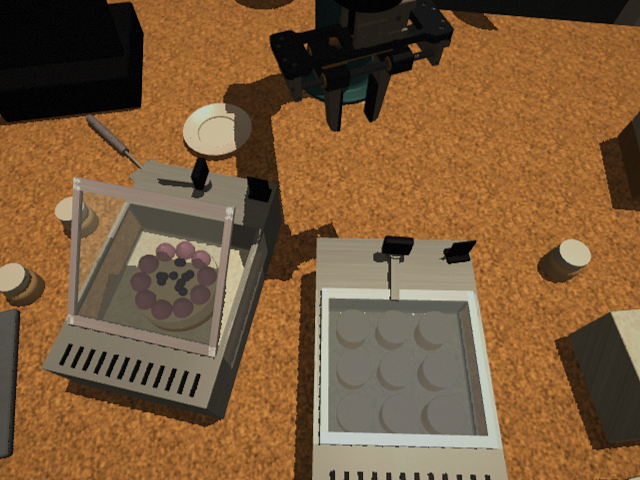

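The cake latch is turned a quarter turn: in the top view the tongue points right, from (440,300) to (480,296). The lid edge is at about 268 mm, the jar latch at (246,250) is untouched, and the arm is clear.

```bash
python3 -c "
from cell import robot
print(robot.job_done())"
```

```text
the job is handed in; nothing more can be done
None
```

The job is handed in: the cake case's latch is turned a quarter turn clockwise, its lid is open with the front edge at about 268 mm, the jar case is still latched, and the arm is clear; the judge's verdict was not reported.

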